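# Cover the titration beaker and hold the electrode arm over its stand rod

### The arm

A 7-joint arm with a two-finger parallel gripper is mounted at the origin on the work surface. World frame = base frame: x ahead of the robot, y to its left, z up, the work surface at z = 0. Lengths are in m, angles in rad, forces in N, time in s.
With the tool pointing down it reaches from about 0.4 to 0.85 m from the base axis. Payload 10.4 kg.
Tool frame: the origin (TCP) lies between the finger pads; the fingertips stand 11 mm ahead of it and the grasp point (between the pads) lies 8 mm behind it; x points along the fingers, y is the direction in which the jaws open and shut, and the axes are right-handed (so a half turn about x gives the same grasp; the last joint's range is limited). The gripper opens to 87 mm and grips with 3 to 60 N. Pads are 19 mm wide; open, the fingers measure 117 mm over their backs; the gripper's body (75 mm by 190 mm) begins 51 mm behind the grasp point.
Start: joints at [1.091, 0.332, -0.065, 1.46, 0.022, 1.35, -0.088], TCP at [0.276, -0.561, 0.234] pointing down, gripper open.
Joint ranges: [-2.6, 2.6], [-0.5, 2.12], [-1.47, 1.34], [0.16, 2.42], [-1.27, 4.41], [0.06, 2.06], [-2.6, 2.6]. Speed limits (rad/s): [2.22, 2.22, 2.79, 2.79, 3.14, 3.14, 3.14].

### API

Orientations are given as a unit quaternion [x, y, z, w].
In Python, from bench import r, cams, ticket gives the robot as it stands. The module is installed in compiled form; this text tells all that it offers.
- The arm moves only by the tool drive_tool, never from a script. Its argument "moves" is text: rows parted by semicolons, each of 5 numbers parted by spaces: the shift along the world's x, y, z in m, then the turn about the world's z in degrees, then the closure, from 0 (fully open) to 1 (shut). In form: x y z twist grip; .... A call has 1 to 20 rows; each row shifts and turns the commanded pose from where the row before left it; what a row does not reach is not made up. A row lasts 1/8 s, in which the tool goes at most 62.5 mm and 10.7 degrees, less where a joint would pass 70% of its speed; a pose out of reach is approached as far as the arm can. A call is refused whole if a number of a shift passes 0.0625 or a number of a turn 10.7, either way. A call with a gripper value outside its range is refused whole. The fingers move at their own pace and stop on an object; "newtons" is the grip in N (left out, the last holds). Time passes only in rows, so rows that do not move let the fingers close. It gives the time, the measured TCP pose, the force and the opening at its end, in the units of the state.
- r.read_state(): the state, without advancing time (a new reading comes with each control period).
- cams.camera(name): name is "scene" or "side" or "wrist"; returns a dict with "color" (420x560x3 uint8, red, green, blue), "fx", "fy", "cx", "cy" (pixels), "extrinsics" (4x4, takes a point from camera to world coordinates). Camera axes: x right, y down, z forward; pixel columns grow to the right and rows downward; lengths in m; the calibration is good to about 2 mm. A picture is of the moment at which its call begins. There is no depth.
- ticket.close_job(): hands the job in, once; it reports no verdict.
The state is a dict: "time": time; "joint_positions": joint angles; "joint_vel": joint speeds; "joint_torque": joint torques, N m; "ee_pos": TCP position; "eef_rot": TCP orientation; "ft_force": force on the tool from outside, world axes, zero at the start; "torque": the same for the moment, N m; "width": finger opening in m.
Only numpy, scipy, OpenCV 4.12 (cv2) and the standard library are available. Lean on these libraries where they do the work, as an engineer would, in place of code of your own. Each camera call takes 0.05 s, during which the arm holds its last target.

### The job

Set up the titration stand for me: first lower the blue electrode cover onto the beaker on the stirrer so that it sits seated and level, without dropping it or shifting the beaker, and let go of it. Then pick up the electrode arm by its balance point and finish while still holding it there, level and still, with its clamp hub straight above the tip of the stand rod, about 2 cm clear of it, and its orange electrode holder over the covered beaker, so that I can draw it down onto the rod and tighten it. Leave the bottle, the tub of vials and the jar where they are.

Things in the scene. Friction and masses are not known exactly. Their poses are not given: they have to be found in the camera images.
- cover_neck (a point): Blue electrode cover lying right way up on a white tile 150 x 150 x 8 mm. Hollow spigot 56 mm dia, 7 deep (goes inside the beaker); flange 84 mm dia, 5 thick (its underside rests on the rim); upright neck 24 mm dia, 40 tall, bored 15: take it there. Point: on the neck's axis, 29 mm above the flange's underside, 24 above its top, 36 above the spigot's lower edge, 16 below the neck's top. z: axis, up. 65 g.
- beaker_rim (a point): Clear glass beaker, 72 mm outside diameter, 66 inside, 95 tall, about 0.16 kg, standing loose on the round white plate of the stirrer (plate top 54 mm above the bench). The point is the centre of its mouth at the height of the rim (149 mm above the bench). z: its axis, up.
- post_tip (a point): Stirrer with stand rod: a fixed white box 310 x 150 mm, 50 high, with a round white stirring plate (116 mm) near one end and an upright steel rod 12 mm in diameter near the other. The point is the top end of the rod, 240 mm above the bench. x points from the middle of the plate to the rod (190 mm apart), z up.
- swingarm_balance (a point): Electrode arm lying level on the bench: level aluminium bar 14 x 14 mm between a heavy dark steel clamp hub (34 mm dia, 50 tall, black thumbscrew beyond it) and an orange electrode holder (44 x 52, 50 tall). Point: balance point, on the bar's centre line, 30 mm above the underside, 56 from the hub's axis, 134 from the holder's centre. x: along the bar towards the hub, z up. Gap under the bar 23. 0.4 kg.
- swingarm_hub (a point): Centre of the lower mouth of the hub's bore, on the arm's underside, 56 mm from the balance point along the bar. x, y, z as for the arm: z is the bore's axis, up.
- swingarm_holder (a point): Centre of the underside of the orange electrode holder (its middle hole), 190 mm from the hub's axis; it belongs over the beaker, which stands 190 mm from the rod.
- reagent: Bystander: amber glass bottle with a black cap, 60 mm in diameter, 130 mm tall. Origin at the centre of its underside.
- tub: Bystander: open blue plastic tub with small vials, 90 x 120 mm, 55 mm tall. Origin at the centre of its underside.
- jar: Bystander: white plastic jar with a red cap, 54 mm in diameter, 65 mm tall. Origin at the centre of its underside.

How it is judged:
By the outcome, as a careful person would: the job done as asked, in the order asked, and still so for the second after the job is handed in, while the arm keeps its last pose, push and grip.
It also fails if it takes over 67 s, if anything falls off the work surface, if the arm or the gripper's body presses on something with over 40 N, if the wrist force passes 120 N, or if a joint passes its speed limit or range.

## Working session

There is one attempt and no reset: what is moved stays moved. The work goes in short steps, Python scripts to look and compute and a tool call to move; the robot and the scene stay as the last step left them, time stands still between calls to the robot, and variables do not carry over. Pictures are saved under pics/ and viewed, and the job is handed in when it is done.

Besides the shell and the picture viewer there is one more tool, called after "Request:" by a JSON object that holds its "fn" and its "kwargs". drive_tool: Moves the arm, as the interface text tells. Its arguments: {"type":"object","properties":{"moves":{"type":"string"},"newtons":{"type":"number"}},"required":["moves"]}

```bash
mkdir -p pics; cat > h.py <<'E'
import numpy as np, cv2
from bench import r, cams, ticket
def grab(n,tag):
    c=cams.camera(n); cv2.imwrite(f"pics/{tag}_{n}.png",c["color"][...,::-1]); np.savez(f"pics/{tag}_{n}.npz",**c); return c
def load(tag,n): return dict(np.load(f"pics/{tag}_{n}.npz"))
def ray(c,u,v):
    E=np.array(c["extrinsics"]); d=E[:3,:3]@np.array([(u-c["cx"])/c["fx"],(v-c["cy"])/c["fy"],1.]); return E[:3,3],d/np.linalg.norm(d)
def onz(c,u,v,z):
    o,d=ray(c,u,v); return o+d*(z-o[2])/d[2]
def tri(L):
    A=0;b=0;
    for c,u,v in L:
        o,d=ray(c,u,v); P=np.eye(3)-np.outer(d,d); A=A+P; b=b+P@o
    p=np.linalg.solve(A,b); return p,[np.linalg.norm((np.eye(3)-np.outer(d,d))@(p-o)) for o,d in [ray(*q) for q in L]]
def proj(c,p):
    E=np.array(c["extrinsics"]); q=E[:3,:3].T@(np.array(p)-E[:3,3]); return np.array([c["fx"]*q[0]/q[2]+c["cx"],c["fy"]*q[1]/q[2]+c["cy"]])
E
python3 - <<'E'
from h import *
np.set_printoptions(precision=4,suppress=True)
for n in("scene","side","wrist"):
    c=grab(n,"a"); print(n,c["fx"],c["cx"],c["cy"]); print(np.array(c["extrinsics"]))
print(r.read_state())
E
```

```text
scene 526.8144901113941 278.0792350458817 205.54096918150543
[[ 0.4628  0.6569 -0.5952  1.2931]
 [ 0.8864 -0.3484  0.3047 -0.3787]
 [-0.0072 -0.6686 -0.7435  1.0743]
 [ 0.      0.      0.      1.    ]]
side 498.1146052504055 274.8994352015775 217.81225967595054
[[-0.9712 -0.1787  0.1575  0.3474]
 [-0.2373  0.6681 -0.7053  0.8738]
 [ 0.0208 -0.7223 -0.6912  1.0157]
 [ 0.      0.      0.      1.    ]]
wrist 353.4214479230819 280.25662968495527 213.98491655751823
[[ 0.4405 -0.8634 -0.2458  0.3429]
 [-0.8978 -0.4238 -0.1201 -0.5281]
 [-0.0005  0.2736 -0.9618  0.3824]
 [ 0.      0.      0.      1.    ]]
{'time': 0.15, 'joint_positions': array([ 1.0914,  0.3327, -0.0647,  1.4607,  0.0216,  1.3499, -0.0885]), 'joint_vel': array([-0.0007, -0.0018,  0.0015, -0.0018,  0.0002, -0.001 , -0.0003]), 'joint_torque': array([  0.0017, -62.3631,   0.0251, -39.0142,  -0.0612,   0.0372,
         0.0001]), 'ee_pos': array([ 0.2756, -0.5607,  0.233 ]), 'eef_rot': array([-0.6886, -0.1605,  0.6888, -0.1598]), 'ft_force': array([ 0.0256, -0.6202,  0.95  ]), 'torque': array([-0.0025,  0.0661,  0.0098]), 'width': 0.087004286269246}
```

View pics/a_scene.png

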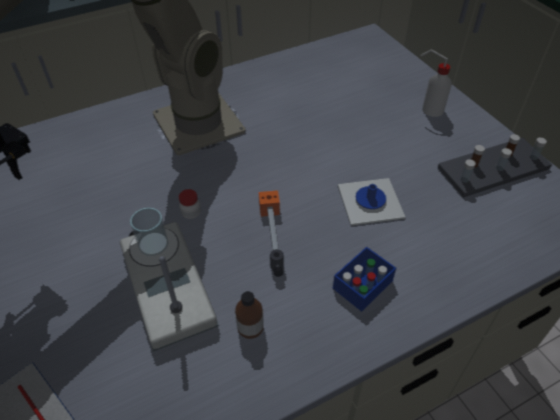

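View pics/a_side.png

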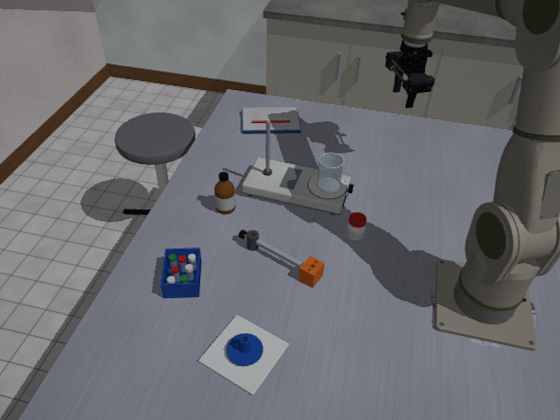

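View pics/a_wrist.png

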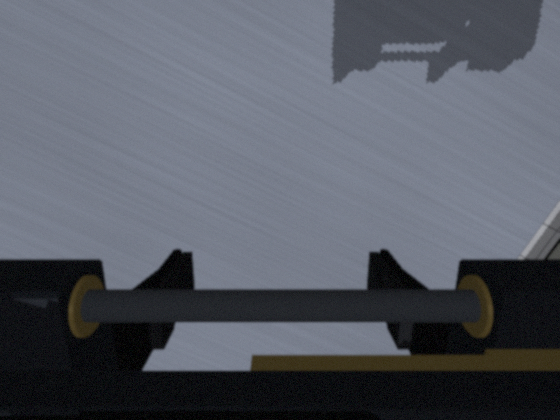

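The scene and side views show the stirrer with beaker and rod, the arm on the bench (orange holder towards the robot), and the cover on its tile. Next I enlarge the crops.

```bash
python3 - <<'E'
import cv2,numpy as np
def crop(f,x0,y0,w,h,s,o):
    im=cv2.imread(f)[y0:y0+h,x0:x0+w]; im=cv2.resize(im,None,fx=s,fy=s,interpolation=cv2.INTER_CUBIC)
    im=np.clip(255*(im/255.)**0.6,0,255).astype('uint8')
    for k in range(0,w,20): cv2.putText(im,str(x0+k),(k*s,10),0,.35,(0,255,255),1); cv2.line(im,(k*s,12),(k*s,18),(0,255,255),1)
    for k in range(0,h,20): cv2.putText(im,str(y0+k),(0,k*s+4),0,.35,(0,255,255),1)
    cv2.imwrite(o,im)
crop("pics/a_scene.png",110,180,190,145,4,"pics/c1.png")
crop("pics/a_side.png",220,100,160,150,4,"pics/c2.png")
crop("pics/a_scene.png",320,160,100,80,6,"pics/c3.png")
crop("pics/a_side.png",190,220,150,170,4 if 0 else 3,"pics/c4.png")
E
```

```text
(no output)
```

View pics/c1.png

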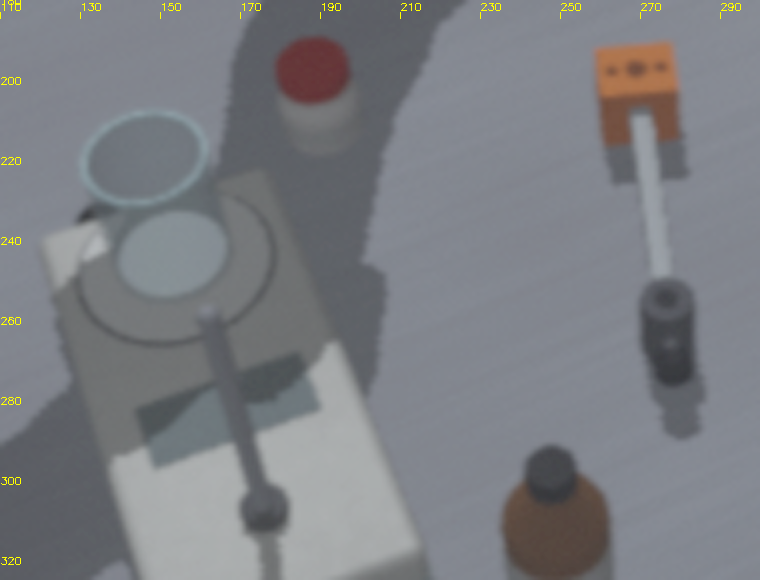

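View pics/c2.png

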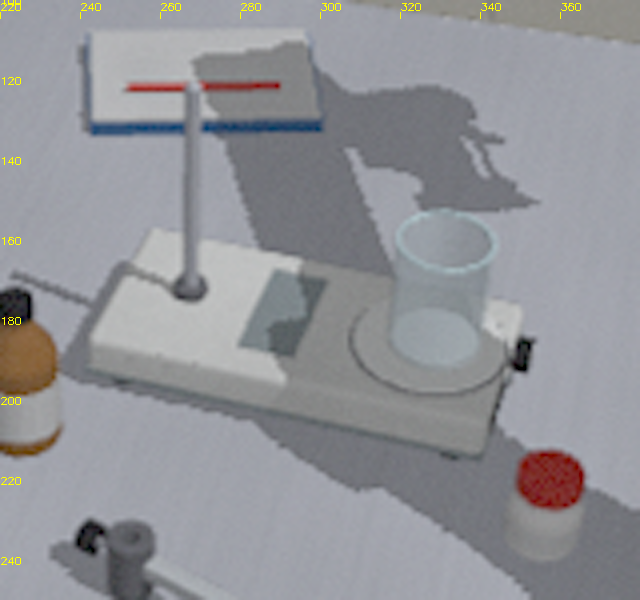

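View pics/c3.png

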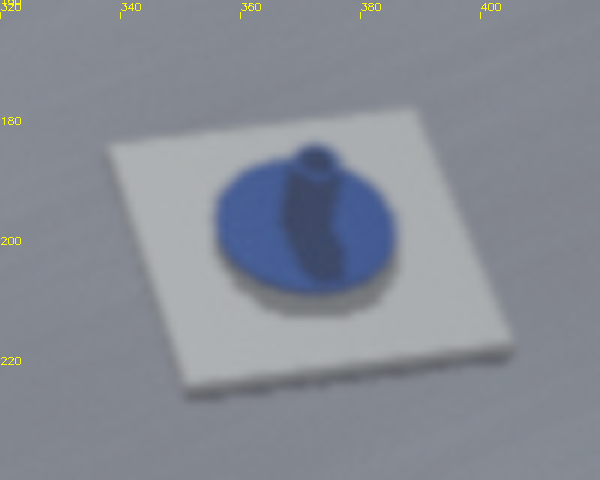

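View pics/c4.png

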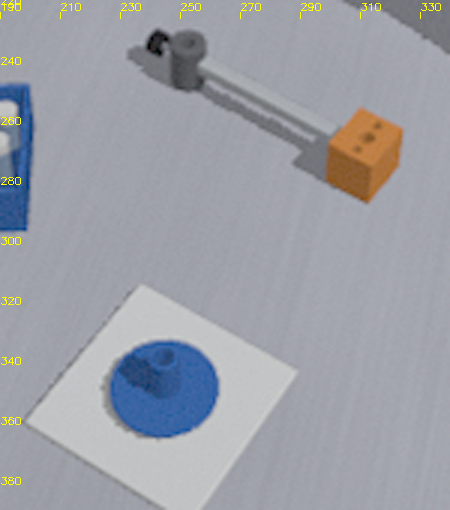

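```bash
python3 - <<'E'
from h import *
np.set_printoptions(precision=4,suppress=True)
S=load("a","scene");D=load("a","side")
P={"rim":((146.2,219.2),(331.5,160)),"tip":((161.7,256.8),(268.2,121.3)),"hubtop":((276.8,254.5),(252.6,234.3)),"holdtop":((269,197.2),(313,265.7)),"necktop":((372.7,186.7),(245.3,339)),"flange":((370.8,197.7),(244.7,349.7)),
"footrod":((176,307),(267.5,171))}
Z={"rim":.149,"tip":.24,"hubtop":.05,"holdtop":.05,"necktop":.06,"flange":.02}
for k,(a,b) in P.items():
    p,e=tri([(S,*a),(D,*b)]); print(k,p,e[0], onz(S,*a,p[2])[:2],onz(D,*b,p[2])[:2])
E
```

```text
rim [ 0.445  -0.2886  0.147 ] 0.00018397398775304665 [ 0.4452 -0.2885] [ 0.4449 -0.2888]
tip [ 0.6367 -0.3005  0.2372] 0.0006592270617842814 [ 0.6359 -0.3008] [ 0.637  -0.2997]
hubtop [ 0.6111 -0.0346  0.0482] 0.0002208748995119147 [ 0.6113 -0.0345] [ 0.611  -0.0348]
holdtop [0.4324 0.0342 0.0477] 0.0010609866581964148 [0.4335 0.0346] [0.4316 0.0332]
necktop [0.5375 0.292  0.0587] 0.0011285254768554583 [0.5386 0.2925] [0.5367 0.2912]
flange [0.5388 0.2924 0.0158] 0.00016753849828970123 [0.539  0.2925] [0.5387 0.2923]
footrod [ 0.6387 -0.3021  0.0554] 0.0011282920322708736 [ 0.6398 -0.3016] [ 0.638  -0.3033]
```

```bash
cat >> h.py <<'E'
from scipy.spatial.transform import Rotation as R
def st():
    s=r.read_state(); M=R.from_quat(s["eef_rot"]).as_matrix(); print("t",s["time"],"p",s["ee_pos"].round(4),"jawyaw",np.degrees(np.arctan2(M[1,1],M[0,1])).round(2),"xdir",M[:,0].round(4),"F",s["ft_force"].round(2),"w",round(s["width"],4),"q",s["joint_positions"].round(2)); return s
E
python3 -c "
from h import *
st()"
```

```text
t 0.15 p [ 0.2756 -0.5607  0.233 ] jawyaw -63.83 xdir [-5.e-04  9.e-04 -1.e+00] F [ 0.03 -0.62  0.95] w 0.087 q [ 1.09  0.33 -0.06  1.46  0.02  1.35 -0.09]
```

Request:
{"fn": "drive_tool", "kwargs": {"moves": "0 0 0.05 0 0; 0 0 0.05 0 0; 0.029 0.0517 0 0 0; 0.029 0.0517 0 0 0; 0.029 0.0517 0 0 0; 0.029 0.0517 0 0 0; 0.029 0.0517 0 0 0; 0.029 0.0517 0 0 0; 0.008 0.0493 0 0 0; 0.008 0.0493 0 0 0; 0.008 0.0493 0 0 0; 0.008 0.0493 0 0 0; 0.008 0.0493 0 0 0; 0.008 0.0493 0 0 0; 0.008 0.0493 0 0 0; 0.008 0.0493 0 0 0; 0.008 0.0493 -0.02 0 0; 0.008 0.0493 -0.02 0 0; 0.008 0.0493 -0.02 0 0; 0 0 0 0 0", "newtons": 20}}

```text
time: 2.65
ee_pos: [0.5356, 0.2954, 0.2709]
eef_rot: [-0.687, -0.163, 0.69, -0.162]
ft_force: [0.2, -0.3, 1.1]
width: 0.087
```

```bash
python3 -c "
from h import *
st(); grab('wrist','b')"
```

```text
t 2.65 p [0.5356 0.2954 0.2709] jawyaw -63.48 xdir [-4.8e-03  6.0e-04 -1.0e+00] F [ 0.16 -0.29  1.1 ] w 0.087 q [-0.    0.38 -0.76  1.41  0.26  1.46 -1.86]
```

View pics/b_wrist.png

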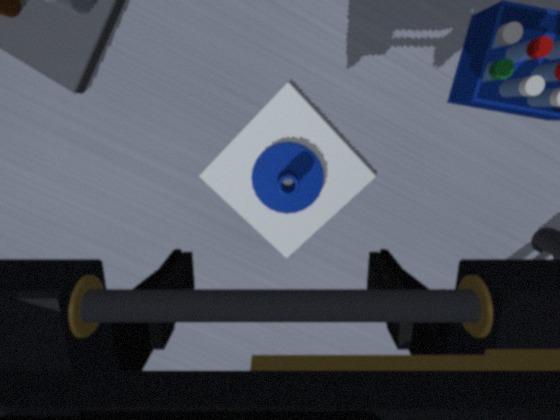

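The wrist view shows the cover on its tile, neck bore at about (288,182) and flange centre near (288,177). I go lower for a second view.

Request:
{"fn": "drive_tool", "kwargs": {"moves": "0 0 -0.04 0 0; 0 0 -0.04 0 0; 0 0 -0.02 0 0; 0 0 0 0 0"}}

```text
time: 3.2
ee_pos: [0.5377, 0.2905, 0.1732]
eef_rot: [-0.688, -0.159, 0.689, -0.16]
ft_force: [0.3, 0.6, 0.7]
width: 0.0869
```

```bash
python3 - <<'E'
from h import *
np.set_printoptions(precision=4,suppress=True)
st(); c=grab('wrist','b2')
im=c["color"][90:280,180:400]; cv2.imwrite("pics/b2c.png",cv2.resize(im[...,::-1],None,fx=3.5,fy=3,interpolation=cv2.INTER_CUBIC)[:600])
def fl(c):
    h=cv2.cvtColor(c["color"],cv2.COLOR_RGB2HSV); m=cv2.inRange(h,(105,120,25),(130,255,255)); m[260:]=0; m[:, 400:]=0
    n,l,s,ce=cv2.connectedComponentsWithStats(m); i=1+np.argmax(s[1:,4])
    cs,_=cv2.findContours((l==i).astype('uint8'),cv2.RETR_EXTERNAL,cv2.CHAIN_APPROX_NONE); hull=cv2.convexHull(max(cs,key=len)); return cv2.fitEllipse(hull)
for t in("b","b2"):
    c=load(t,"wrist"); e=fl(c); print(e, onz(c,*e[0],.0195))
b,b2=load("b","wrist"),load("b2","wrist")
print(tri([(b,*fl(b)[0]),(b2,*fl(b2)[0])]))
E
```

```text
t 3.2 p [0.5377 0.2905 0.1732] jawyaw -63.89 xdir [-0.0011 -0.0011 -1.    ] F [0.34 0.64 0.72] w 0.0869 q [ 0.    0.44 -0.74  1.55  0.31  1.28 -1.9 ]
((287.4173278808594, 176.97181701660156), (69.88304901123047, 70.85955810546875), 72.49402618408203) [0.5427 0.2899 0.0195]
((282.6521301269531, 196.29534912109375), (89.90721893310547, 92.2645263671875), 85.78336334228516) [0.543  0.2901 0.0195]
(array([0.5416, 0.2893, 0.0126]), [np.float64(4.7975203199474866e-05), np.float64(4.7975203199670056e-05)])
```

View pics/b2c.png

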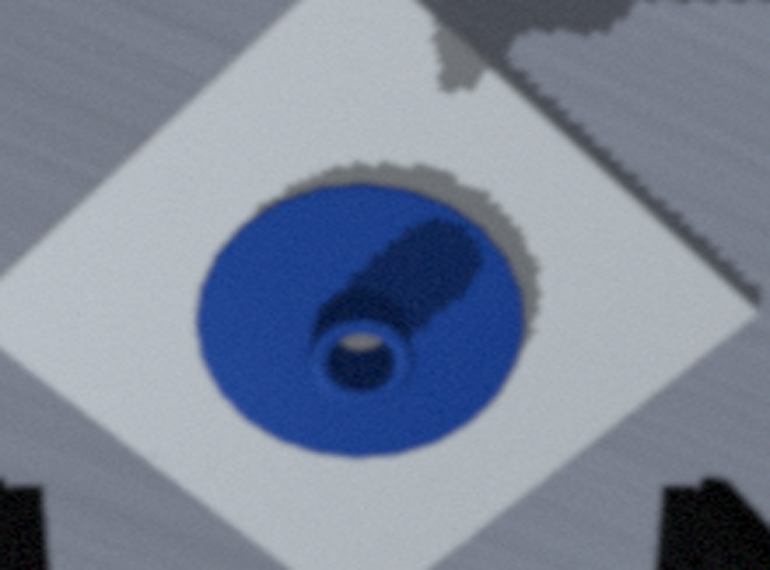

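```bash
python3 - <<'E'
from h import *
np.set_printoptions(precision=4,suppress=True)
b,b2=load("b","wrist"),load("b2","wrist"); S=load("a","scene");D=load("a","side")
print(onz(b2,283.1,209,.06),onz(b,288,182,.06))
print(tri([(b2,283.1,209),(b,288,182)]))
print(tri([(b2,283.1,209),(b,288,182),(S,372.7,186.7),(D,245.3,339)]))
E
```

```text
[0.5425 0.2898 0.06  ] [0.5444 0.2909 0.06  ]
(array([0.549 , 0.2935, 0.0873]), [np.float64(0.00024363899723290654), np.float64(0.00024363899723284775)])
(array([0.5406, 0.2906, 0.0585]), [np.float64(0.00180219828770354), np.float64(0.003474744400735282), np.float64(0.002137026840743645), np.float64(0.0038319797511406186)])
```

Request:
{"fn": "drive_tool", "kwargs": {"moves": "0.003 0.0005 -0.03 0 0; 0 0 -0.03 0 0; 0 0 -0.03 0 0; 0 0 -0.025 0 0; 0 0 -0.015 0 0; 0 0 -0.006 0 0; 0 0 0 0 0; 0 0 0 0 0"}}

```text
time: 4.25
ee_pos: [0.5413, 0.2924, 0.0386]
eef_rot: [0.689, 0.16, -0.688, 0.16]
ft_force: [-0.5, -0.1, -0.2]
width: 0.0871
```

```bash
python3 - <<'E'
from h import *
st(); grab('wrist','d'); grab('side','d'); grab('scene','d')
E
```

```text
t 4.25 p [0.5413 0.2924 0.0386] jawyaw -63.83 xdir [ 1.4e-03  6.0e-04 -1.0e+00] F [-0.48 -0.08 -0.15] w 0.0871 q [-0.05  0.59 -0.68  1.66  0.41  1.05 -1.97]
```

View pics/d_wrist.png

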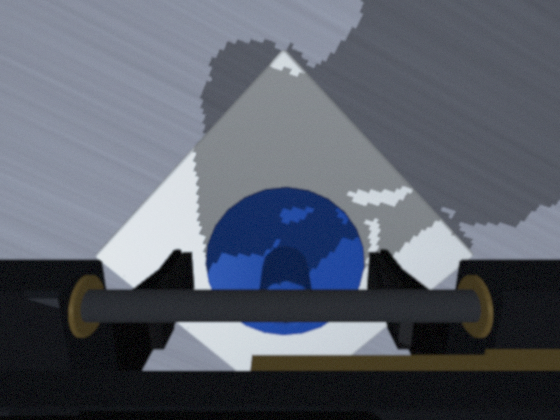

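The neck (column about 285) lies centred between the fingers. I close.

Request:
{"fn": "drive_tool", "kwargs": {"moves": "0 0 -0.002 0 0.3; 0 0 0 0 0.6; 0 0 0 0 1; 0 0 0 0 1; 0 0 0 0 1; 0 0 0 0 1; 0 0 0 0 1; 0 0 0 0 1", "newtons": 20}}

```text
time: 5.4
ee_pos: [0.5407, 0.292, 0.0356]
eef_rot: [-0.689, -0.16, 0.689, -0.16]
ft_force: [-0.4, -0.1, 0.1]
width: 0.0235
```

```bash
python3 - <<'E'
from h import *
st(); grab('wrist','e'); grab('side','e')
im=cv2.imread("pics/e_side.png")[270:400,170:330]; cv2.imwrite("pics/e_c.png",cv2.resize(im,None,fx=4,fy=4))
E
```

```text
t 5.4 p [0.5407 0.292  0.0356] jawyaw -63.83 xdir [ 0.e+00 -2.e-04 -1.e+00] F [-0.35 -0.09  0.12] w 0.0235 q [-0.05  0.59 -0.68  1.66  0.42  1.04 -1.97]
```

View pics/e_wrist.png

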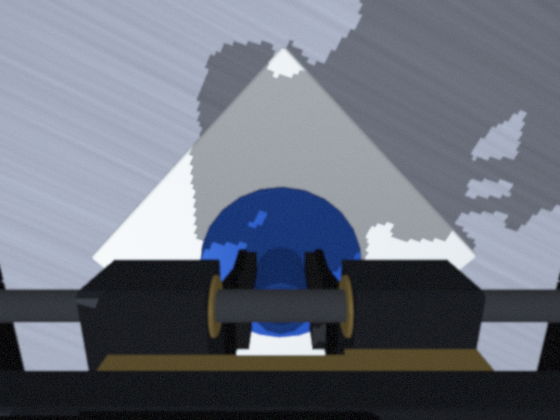

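View pics/e_c.png

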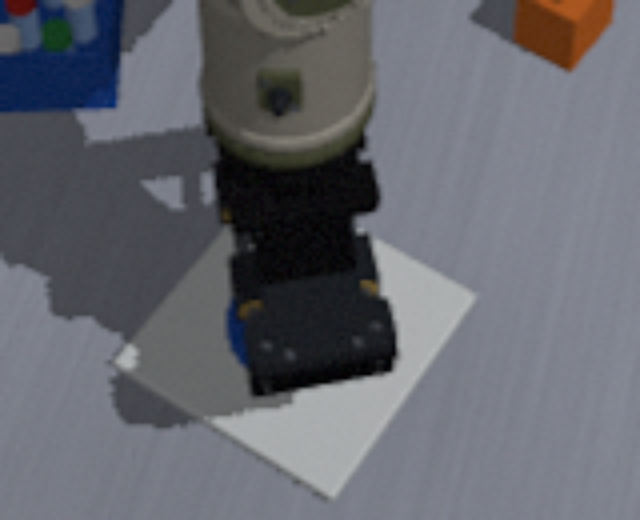

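Gripped at 23.5 mm opening, and the cover still sits flat. I lift and carry it to a viewing place beside the beaker.

Request:
{"fn": "drive_tool", "kwargs": {"moves": "0 0 0.01 0 1; 0 0 0.03 0 1; 0 0 0.05 0 1; 0 0 0.055 0 1; 0 0 0.055 0 1; 0 -0.02 0.05 0 1; -0.0133 -0.035 0.015 0 1; -0.0133 -0.045 0 0 1; -0.0133 -0.045 0 0 1; -0.0133 -0.045 0 0 1; -0.0133 -0.045 0 0 1; -0.0133 -0.045 0 0 1; -0.0133 -0.045 0 0 1; -0.0133 -0.045 0 0 1; -0.0133 -0.045 0 0 1; -0.0133 -0.045 0 0 1; -0.0133 -0.045 0 0 1; -0.0133 -0.045 0 0 1; -0.0133 -0.045 0 0 1; -0.0133 -0.03 0 0 1"}}

```text
time: 8.0
ee_pos: [0.3537, -0.3345, 0.3011]
eef_rot: [0.689, 0.16, -0.689, 0.16]
ft_force: [-0.0, 0.2, -0.6]
width: 0.0231
```

Request:
{"fn": "drive_tool", "kwargs": {"moves": "-0.012 -0.03 0 0 1; 0 -0.015 0 0 1; 0 0 0 0 1; 0 0 0 0 1"}}

```text
time: 8.5
ee_pos: [0.3435, -0.3766, 0.3007]
eef_rot: [0.689, 0.161, -0.688, 0.161]
ft_force: [0.2, 0.1, -0.5]
width: 0.0236
```

```bash
python3 - <<'E'
from h import *
st(); grab('wrist','f')
E
```

```text
t 8.5 p [ 0.3435 -0.3766  0.3007] jawyaw -63.71 xdir [ 4.e-04  3.e-04 -1.e+00] F [ 0.19  0.06 -0.46] w 0.0236 q [ 0.89  0.06 -0.15  1.65  0.01  1.44 -0.38]
```

View pics/f_wrist.png

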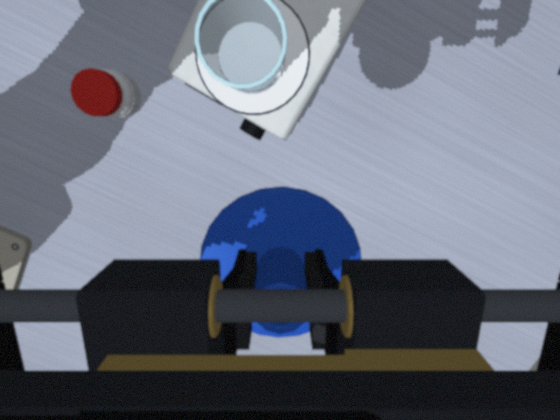

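The cover is held unchanged and the rim (light cyan) is near (240,42). I take one more view closer in.

Request:
{"fn": "drive_tool", "kwargs": {"moves": "0.02 0.02 0 0 1; 0.02 0.015 0 0 1; 0 0 0 0 1; 0 0 0 0 1"}}

```text
time: 9.05
ee_pos: [0.3823, -0.3428, 0.3007]
eef_rot: [-0.689, -0.16, 0.689, -0.16]
ft_force: [-0.5, -0.8, 0.3]
width: 0.0233
```

```bash
python3 - <<'E'
from h import *
np.set_printoptions(precision=4,suppress=True)
st(); grab('wrist','g')
for t in "fg":
    c=load(t,"wrist"); im=c["color"].astype(int)
    m=((im[...,1]-im[...,0]>25)&(im[...,1]>110)).astype('uint8')*255; m[185:]=0
    ys,xs=np.nonzero(m); print(t,len(xs)); 
    cs,_=cv2.findContours(m,cv2.RETR_EXTERNAL,cv2.CHAIN_APPROX_NONE); k=max(cs,key=cv2.contourArea)
    e=cv2.fitEllipse(cv2.convexHull(k)); print(e,onz(c,*e[0],.149),onz(c,*e[0],.146)); cv2.imwrite(f"pics/{t}_m.png",m)
    # held flange centre: extreme points
    h=cv2.cvtColor(c["color"],cv2.COLOR_RGB2HSV); b=cv2.inRange(h,(105,120,25),(130,255,255)); b[:180]=0;b[340:]=0;b[:,:195]=0;b[:,370:]=0
    ys,xs=np.nonzero(b); hull=cv2.convexHull(np.c_[xs,ys].astype(np.int32)); hp=hull[:,0]; hp=hp[hp[:,1]<258]; e2=cv2.fitEllipse(hull); print("fl",e2, xs.min(),xs.max(),ys.min(),ys.max())
    z=r.read_state()["ee_pos"][2]; p=onz(c,*e2[0],z+.008-.024); print(p)
    if t=="f":F=(c,*e[0])
    else: print(tri([F,(c,*e[0])]))
E
```

```text
t 9.05 p [ 0.3823 -0.3428  0.3007] jawyaw -63.8 xdir [-0.0001 -0.0004 -1.    ] F [-0.45 -0.83  0.29] w 0.0233 q [ 0.83  0.07 -0.2   1.64  0.01  1.44 -0.48]
f 981
((240.54290771484375, 37.09392547607422), (91.54802703857422, 101.72163391113281), 168.8629608154297) [ 0.4484 -0.291   0.149 ] [ 0.4488 -0.2905  0.146 ]
fl ((281.88458251953125, 262.25323486328125), (147.97508239746094, 162.7689666748047), 101.6344223022461) 200 367 188 336
[ 0.3461 -0.3766  0.2847]
g 1023
((258.2745666503906, 103.30506134033203), (86.79167938232422, 91.3466796875), 162.57052612304688) [ 0.4489 -0.2908  0.149 ] [ 0.4489 -0.2906  0.146 ]
fl ((279.548095703125, 261.9661560058594), (148.8342742919922, 160.13760375976562), 85.42019653320312) 200 360 188 336
[ 0.3845 -0.3418  0.2847]
(array([ 0.4489, -0.2905,  0.1456]), [np.float64(7.806673767944346e-05), np.float64(7.806673767945396e-05)])
```

View pics/g_wrist.png

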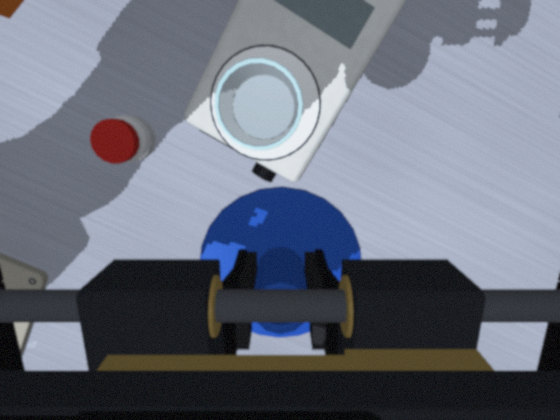

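View pics/g_m.png

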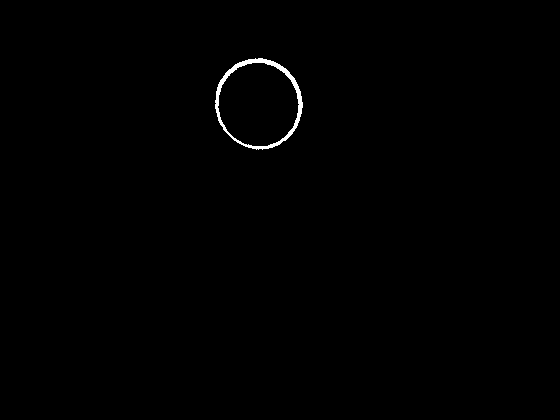

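Request:
{"fn": "drive_tool", "kwargs": {"moves": "0.03 0.025 0 0 1; 0.03 0.025 0 0 1; 0.004 0.002 -0.02 0 1; 0 0 -0.04 0 1; 0 0 -0.035 0 1; 0 0 -0.015 0 1; 0 0 0 0 1; 0 0 0 0 1"}}

```text
time: 10.1
ee_pos: [0.4471, -0.2915, 0.1921]
eef_rot: [0.689, 0.159, -0.688, 0.161]
ft_force: [0.9, -0.9, -0.8]
width: 0.0237
```

```bash
python3 - <<'E'
from h import *
st()
for n in("scene","side","wrist"): grab(n,'i')
a=cv2.imread("pics/i_scene.png")[170:270,90:210]; b=cv2.imread("pics/i_side.png")[110:210,270:390]
im=cv2.resize(np.vstack([np.hstack([a,b])]),None,fx=3.3,fy=3.3,interpolation=cv2.INTER_CUBIC); im=np.clip(255*(im/255.)**.6,0,255).astype('uint8'); cv2.imwrite("pics/i_c.png",im)
E
```

```text
t 10.1 p [ 0.4471 -0.2915  0.1921] jawyaw -63.85 xdir [ 0.0018 -0.0012 -1.    ] F [ 0.9  -0.9  -0.85] w 0.0237 q [ 0.74  0.17 -0.27  1.75  0.05  1.22 -0.66]
```

View pics/i_c.png

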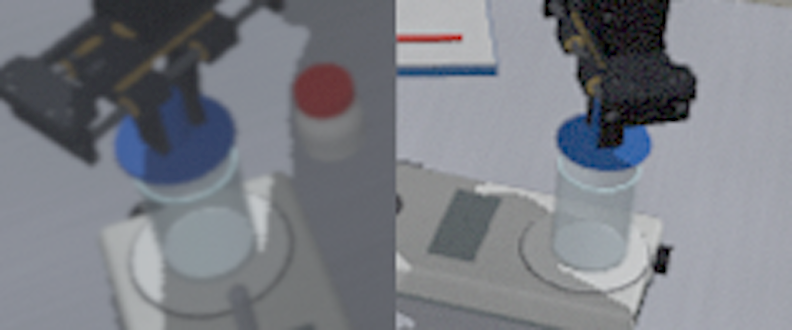

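View pics/i_wrist.png

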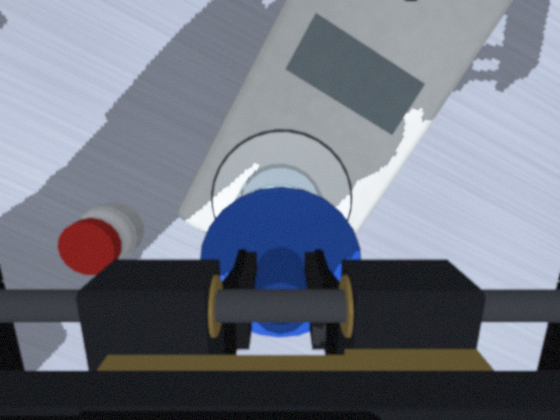

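```bash
python3 - <<'E'
from h import *
np.set_printoptions(precision=4,suppress=True)
s=r.read_state()["ee_pos"]; zt=s[2]+.008-.024; th=np.linspace(0,6.283,181)
obs=[]
for n,box in(("scene",(105,195,180,230)),("side",(310,140,360,170))):
    c=load("i",n); h=cv2.cvtColor(c["color"],cv2.COLOR_RGB2HSV); m=cv2.inRange(h,(105,110,25),(130,255,255))
    M=np.zeros_like(m); x0,y0,x1,y1=box; M[y0:y1,x0:x1]=m[y0:y1,x0:x1]; ys,xs=np.nonzero(M)
    print(n,xs.min(),xs.max(),ys.min(),ys.max())
    ring=np.array([proj(c,[.446+.042*np.cos(t),-.2895+.042*np.sin(t),zt]) for t in th]); print("pred for (.446,-.2895)",ring.min(0),ring.max(0))
    E=np.array(c["extrinsics"]); d0=proj(c,[.446,-.2895,zt]); print("dpx/dx,dy",(proj(c,[.456,-.2895,zt])-d0)/10,(proj(c,[.446,-.2795,zt])-d0)/10,"per mm")
E
```

```text
scene 125 160 196 225
pred for (.446,-.2895) [124.6722 197.8513] [162.0577 225.5734]
dpx/dx,dy [0.1371 0.2929] [ 0.4225 -0.1541] per mm
side 319 346 140 161
pred for (.446,-.2895) [317.3781 143.0572] [346.9687 160.6591]
dpx/dx,dy [-0.3475 -0.0554] [-0.0552  0.203 ] per mm
```

Scene, side and wrist views all put the cover within about 1 mm of the rim axis. I lower it slowly and watch the force.

Request:
{"fn": "drive_tool", "kwargs": {"moves": "0 0 -0.005 0 1; 0 0 -0.005 0 1; 0 0 -0.004 0 1; 0 0 -0.003 0 1; 0 0 -0.002 0 1; 0 0 0 0 1; 0 0 0 0 1"}}

```text
time: 11.12
ee_pos: [0.4466, -0.291, 0.1717]
eef_rot: [0.689, 0.16, -0.689, 0.16]
ft_force: [-1.1, -0.3, -0.7]
width: 0.0235
```

Request:
{"fn": "drive_tool", "kwargs": {"moves": "0 0 -0.001 0 1; 0 0 -0.001 0 1; 0 0 0 0 1"}}

```text
time: 11.5
ee_pos: [0.4465, -0.2909, 0.1695]
eef_rot: [0.689, 0.16, -0.689, 0.16]
ft_force: [-0.2, 1.1, -1.0]
width: 0.0233
```

Request:
{"fn": "drive_tool", "kwargs": {"moves": "0 0 -0.001 0 1; 0 0 0 0 1"}}

```text
time: 11.75
ee_pos: [0.4467, -0.291, 0.1695]
eef_rot: [0.689, 0.16, -0.689, 0.16]
ft_force: [-2.2, 2.6, 7.6]
width: 0.023
```

```bash
python3 - <<'E'
from h import *
st()
for n in("scene","side"): grab(n,'j')
st()
a=cv2.imread("pics/j_scene.png")[170:270,90:210]; b=cv2.imread("pics/j_side.png")[110:210,270:390]
im=cv2.resize(np.vstack([np.hstack([a,b])]),None,fx=3.3,fy=3.3,interpolation=cv2.INTER_CUBIC); im=np.clip(255*(im/255.)**.6,0,255).astype('uint8'); cv2.imwrite("pics/j_c.png",im)
E
```

```text
t 11.75 p [ 0.4467 -0.291   0.1695] jawyaw -63.83 xdir [ 7.e-04 -6.e-04 -1.e+00] F [-2.24  2.6   7.62] w 0.023 q [ 0.74  0.19 -0.27  1.78  0.06  1.18 -0.67]
t 11.85 p [ 0.4467 -0.291   0.1695] jawyaw -63.83 xdir [ 7.e-04 -6.e-04 -1.e+00] F [-2.31  1.65  8.1 ] w 0.0237 q [ 0.74  0.19 -0.27  1.78  0.06  1.18 -0.67]
```

View pics/j_c.png

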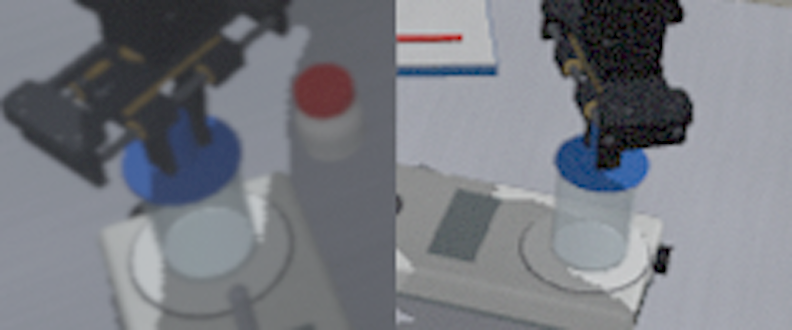

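Contact came at TCP z 0.1695, the expected seat height of 0.1696, and the flange closes the rim in both views. I unload slightly and open.

Request:
{"fn": "drive_tool", "kwargs": {"moves": "0 0 0.001 0 1; 0 0 0 0 1; 0 0 0 0 0.85; 0 0 0 0 0.6; 0 0 0 0 0.3; 0 0 0 0 0; 0 0 0 0 0; 0 0 0 0 0; 0 0 0 0 0"}}

```text
time: 12.98
ee_pos: [0.4465, -0.2909, 0.1696]
eef_rot: [0.689, 0.16, -0.689, 0.16]
ft_force: [0.6, 0.4, 0.1]
width: 0.0753
```

```bash
python3 - <<'E'
from h import *
st();grab('wrist','k')
E
```

```text
t 12.975 p [ 0.4465 -0.2909  0.1696] jawyaw -63.83 xdir [ 1.e-04 -1.e-04 -1.e+00] F [0.6  0.38 0.12] w 0.0753 q [ 0.74  0.19 -0.27  1.78  0.06  1.18 -0.67]
```

View pics/k_wrist.png

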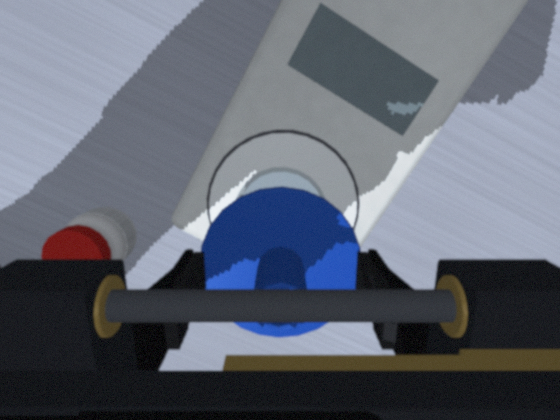

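Request:
{"fn": "drive_tool", "kwargs": {"moves": "0 0 0.015 0 0; 0 0 0.03 0 0; 0 0 0.05 0 0; 0 0 0.05 0 0; 0.019 0.046 0.01 -8 0; 0.019 0.046 0 -8 0; 0.019 0.046 0 -8 0; 0.019 0.046 -0.02 -8 0; 0.019 0.046 -0.03 -8 0; 0.0185 0.0465 -0.03 -7.3 0; 0 0 0 0 0; 0 0 0 0 0"}}

```text
time: 14.52
ee_pos: [0.5602, -0.015, 0.2456]
eef_rot: [0.695, -0.13, -0.695, -0.129]
ft_force: [0.9, -0.3, -0.8]
width: 0.087
```

```bash
python3 - <<'E'
from h import *
st()
for n in("scene","side","wrist"): grab(n,'l')
a=cv2.imread("pics/l_scene.png")[170:270,90:210]; b=cv2.imread("pics/l_side.png")[110:210,270:390]
im=cv2.resize(np.vstack([np.hstack([a,b])]),None,fx=3.3,fy=3.3,interpolation=cv2.INTER_CUBIC); im=np.clip(255*(im/255.)**.6,0,255).astype('uint8'); cv2.imwrite("pics/l_c.png",im)
E
```

```text
t 14.525 p [ 0.5602 -0.015   0.2456] jawyaw -111.09 xdir [ 8.e-04 -6.e-04 -1.e+00] F [ 0.9  -0.31 -0.75] w 0.087 q [ 0.35  0.22 -0.46  1.6   0.1   1.35 -2.07]
```

View pics/l_c.png

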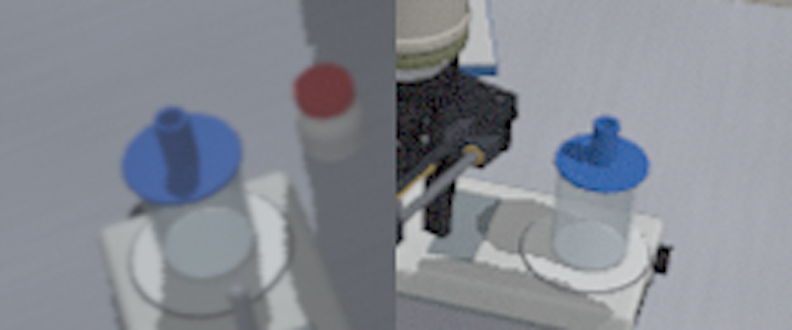

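View pics/l_wrist.png

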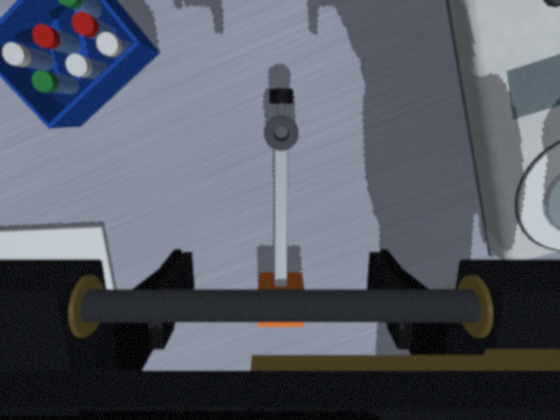

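The cover sits level and closed on the beaker. The wrist view shows the bar running up column 281, with the hub bore at (281,131). I go lower for a second view.

Request:
{"fn": "drive_tool", "kwargs": {"moves": "0 0 -0.03 0 0; 0 0 -0.04 0 0; 0 0 -0.03 0 0; 0 0 0 0 0; 0 0 0 0 0"}}

```text
time: 15.3
ee_pos: [0.5608, -0.0149, 0.1464]
eef_rot: [0.696, -0.13, -0.694, -0.13]
ft_force: [-0.2, -0.2, 0.8]
width: 0.0872
```

```bash
python3 - <<'E'
from h import *
st();c=grab('wrist','m')
for t in "lm":
    c=load(t,"wrist"); im=cv2.resize(c["color"][60:300,220:340,::-1],None,fx=3,fy=2.5,interpolation=cv2.INTER_CUBIC); cv2.imwrite(f"pics/{t}2.png",im)
a=cv2.imread("pics/l2.png");b=cv2.imread("pics/m2.png"); cv2.imwrite("pics/lm2.png",np.hstack([a,b]))
E
```

```text
t 15.3 p [ 0.5608 -0.0149  0.1464] jawyaw -111.17 xdir [ 2.1e-03 -3.0e-04 -1.0e+00] F [-0.21 -0.21  0.84] w 0.0872 q [ 0.34  0.29 -0.46  1.73  0.14  1.15 -2.1 ]
```

View pics/lm2.png

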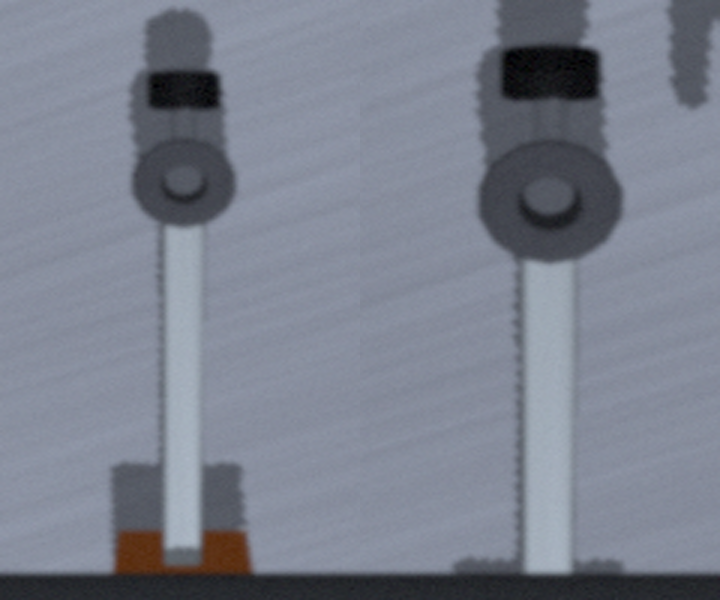

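```bash
python3 - <<'E'
from h import *
np.set_printoptions(precision=4,suppress=True)
l,m=load("l","wrist"),load("m","wrist")
S=load("a","scene");D=load("a","side")
h=[(l,281.3,133.2),(m,283.3,140.4)]
print(tri(h)); print([onz(*q,.05) for q in h]); print("4view",tri(h+[(S,276.8,254.5),(D,252.6,234.3)]))
for c,pts in((l,((281.3,150),(281,280))),(m,((283,170),(282.7,284)))):
    a,b=[onz(c,*p,.037) for p in pts]; d=a-b; print(a,b,"bar yaw",np.degrees(np.arctan2(d[1],d[0])))
E
```

```text
(array([ 0.6125, -0.0378,  0.0304]), [np.float64(7.919023523237079e-05), np.float64(7.919023523238613e-05)])
[array([ 0.6134, -0.0381,  0.05  ]), array([ 0.6138, -0.038 ,  0.05  ])]
4view (array([ 0.6125, -0.0367,  0.0478]), [np.float64(0.001594075248915376), np.float64(0.0017117580261675292), np.float64(0.0023805443261046308), np.float64(0.00170648474418569)])
[ 0.5975 -0.032   0.037 ] [0.4643 0.02   0.037 ] bar yaw -21.337229331549974
[ 0.5931 -0.0299  0.037 ] [0.5071 0.0035 0.037 ] bar yaw -21.239052447687783
```

Request:
{"fn": "drive_tool", "kwargs": {"moves": "-0.0005 -0.0013 -0.03 -0.1 0; 0 0 -0.04 0 0; 0 0 -0.03 0 0; 0 0 -0.015 0 0; 0 0 -0.008 0 0; 0 0 -0.001 0 0; 0 0 0 0 0; 0 0 0 0 0", "newtons": 50}}

```text
time: 16.35
ee_pos: [0.56, -0.0158, 0.0213]
eef_rot: [0.695, -0.13, -0.695, -0.13]
ft_force: [0.7, -0.2, 0.4]
width: 0.0871
```

```bash
python3 - <<'E'
from h import *
st();grab('wrist','n')
E
```

```text
t 16.35 p [ 0.56   -0.0158  0.0213] jawyaw -111.23 xdir [ 1.2e-03 -2.0e-04 -1.0e+00] F [ 0.71 -0.22  0.36] w 0.0871 q [ 0.3   0.44 -0.43  1.83  0.23  0.92 -2.16]
```

View pics/n_wrist.png

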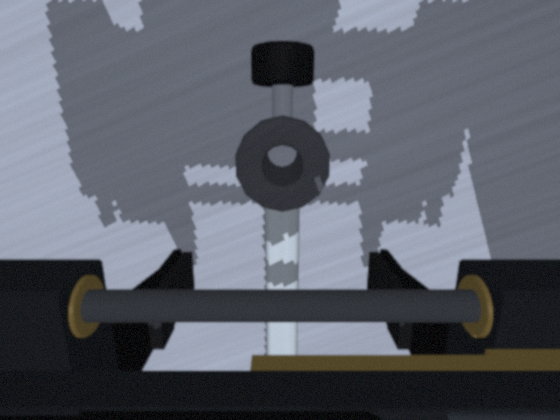

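The bar (column 282) is centred between the fingers. I close.

Request:
{"fn": "drive_tool", "kwargs": {"moves": "0 0 0 0 0.4; 0 0 0 0 0.8; 0 0 0 0 1; 0 0 0 0 1; 0 0 0 0 1; 0 0 0 0 1; 0 0 0 0 1; 0 0 0 0 1; 0 0 0 0 1; 0 0 0.01 0 1; 0 0 0.02 0 1; 0 0 0.02 0 1; 0 0 0 0 1; 0 0 0 0 1; 0 0 0 0 1", "newtons": 50}}

```text
time: 18.27
ee_pos: [0.5589, -0.0158, 0.0699]
eef_rot: [-0.695, 0.13, 0.695, 0.13]
ft_force: [-0.3, 0.2, -3.7]
width: 0.0132
```

```bash
python3 - <<'E'
from h import *
np.set_printoptions(precision=4,suppress=True)
s=st();print(s["torque"]);c=grab('wrist','o');grab('side','o');grab('scene','o')
print(onz(load('n','wrist'),282.5,163,.05)-np.array([.56,-.0158,0]))
b=cv2.imread("pics/o_side.png")[200:300,220:340];a=cv2.imread("pics/o_scene.png")[170:290,220:320]
b=cv2.resize(b,(396,330));a=cv2.resize(a,(330,396)); b=cv2.copyMakeBorder(b,0,66,0,0,0); im=np.hstack([a,b]); im=np.clip(255*(im/255.)**.6,0,255).astype('uint8'); cv2.imwrite("pics/o_c.png",im)
E
```

```text
t 18.275 p [ 0.5589 -0.0158  0.0699] jawyaw -111.23 xdir [-0.0013 -0.     -1.    ] F [-0.27  0.25 -3.68] w 0.0132 q [ 0.32  0.38 -0.44  1.8   0.19  1.01 -2.14]
[ 0.056  -0.0247  0.0067]
[ 0.0545 -0.0223  0.05  ]
```

View pics/o_wrist.png

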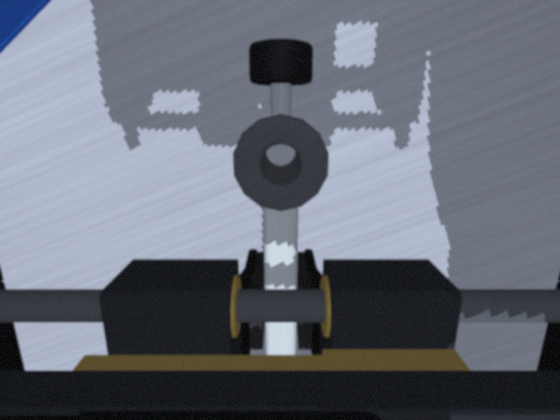

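View pics/o_c.png

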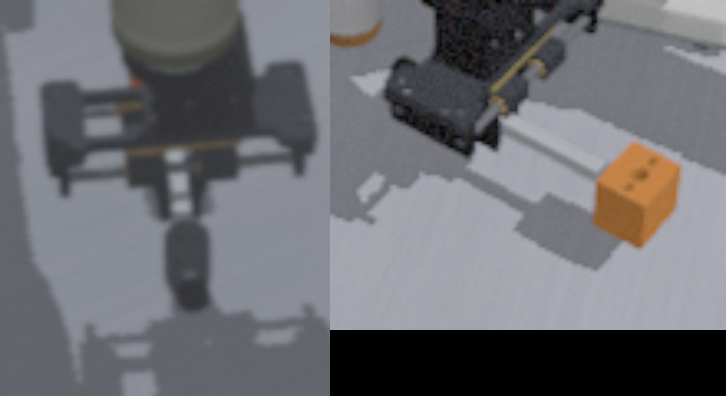

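Held level at 13 mm opening with 3.7 N of weight; the hub is unmoved in the wrist view. I raise it, turn it, and stop beside the rod to measure.

Request:
{"fn": "drive_tool", "kwargs": {"moves": "0 0 0.02 0 1; 0 0 0.035 0 1; 0 0 0.04 0 1; 0 0 0.04 0 1; 0 0 0.04 0 1; 0 0 0.04 0 1; 0 -0.01 0.03 2 1; 0.003 -0.025 0.015 4 1; 0.004 -0.035 0 4 1; 0.004 -0.035 0 4 1; 0.004 -0.035 0 2 1; 0.004 -0.03 0 1.6 1; 0.002 -0.025 0 0 1; 0 -0.014 0 0 1; 0 0 0 0 1; 0 0 0 0 1; 0 0 0 0 1"}}

```text
time: 20.55
ee_pos: [0.5807, -0.2235, 0.3308]
eef_rot: [0.707, -0.022, -0.707, -0.022]
ft_force: [-0.5, -0.1, -2.7]
width: 0.0132
```

```bash
python3 - <<'E'
from h import *
s=st();print(s["torque"]);grab('wrist','p');grab('side','p');grab('scene','p')
E
```

```text
t 20.55 p [ 0.5807 -0.2235  0.3308] jawyaw -93.54 xdir [ 3.e-04  1.e-04 -1.e+00] F [-0.45 -0.11 -2.66] w 0.0132 q [ 0.57  0.32 -0.37  1.29  0.11  1.55 -1.41]
[-0.00458314  0.04649838  0.00523009]
```

View pics/p_wrist.png

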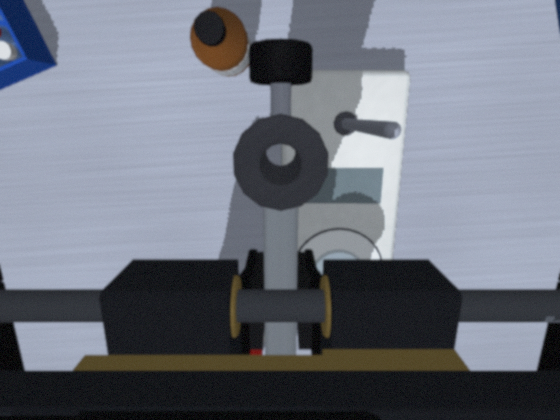

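View pics/p_scene.png

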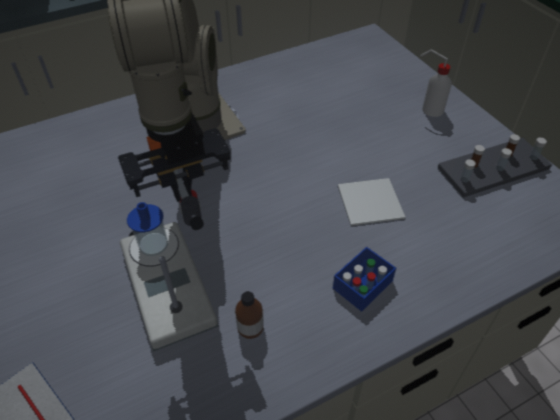

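View pics/p_side.png

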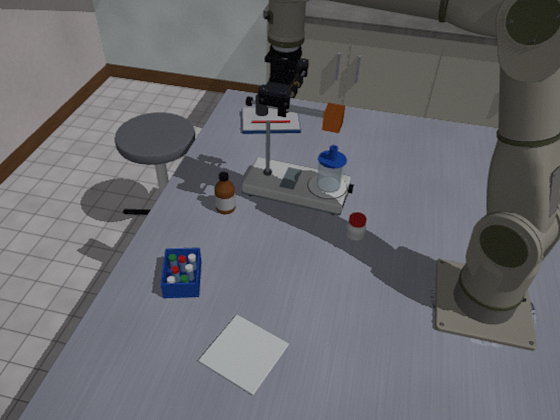

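```bash
python3 - <<'E'
from h import *
a=cv2.resize(cv2.imread("pics/p_wrist.png")[90:220,220:420],None,fx=3.8,fy=3.8,interpolation=cv2.INTER_CUBIC); cv2.imwrite("pics/p_c.png",a)
E
```

```text
(no output)
```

View pics/p_c.png

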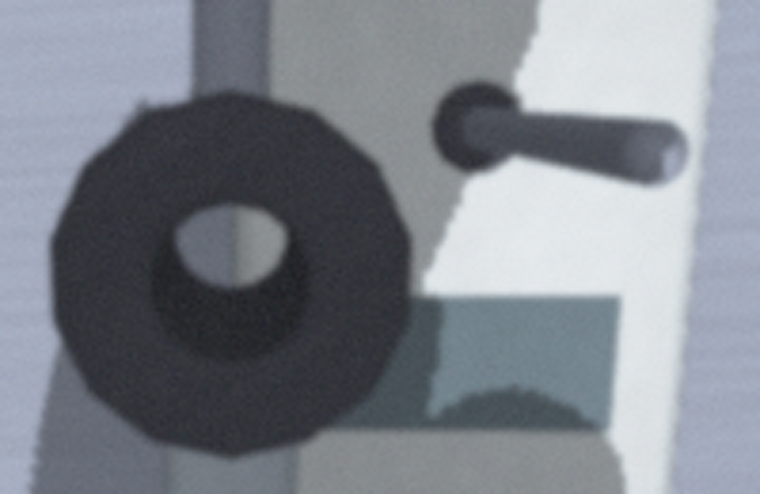

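```bash
python3 - <<'E'
from h import *
np.set_printoptions(precision=4,suppress=True)
c=load("p","wrist"); t=np.array([.5807,-.2235,.3308])
hub=onz(c,281,162.5,t[2]+.0287); tip=onz(c,392.7,130.6,.24); print("hub",hub,hub-t,"tip",tip,"delta",tip-hub)
S=load("a","scene");D=load("a","side")
print(tri([(S,161.7,256.8),(D,268.2,121.3),(c,392.7,130.6)]))
for n in("scene","side"):
    a=load("p",n)["color"]; h=[(170,170,60,60),(240,90,110,70)][n=="side"]; x,y,w,hh=h
    cv2.imwrite(f"pics/p_{n}_c.png",np.clip(255*(cv2.resize(a[y:y+hh,x:x+w,::-1],None,fx=7,fy=7,interpolation=cv2.INTER_CUBIC)/255.)**.6,0,255))
    # predicted hub-top centre
    print(n,proj(load("p",n),[*(t[:2]+[.0563,-.0035]),t[2]+.0287]))
E
```

```text
hub [ 0.6395 -0.2277  0.3595] [ 0.0588 -0.0042  0.0287] tip [ 0.6402 -0.3022  0.24  ] delta [ 0.0006 -0.0745 -0.1195]
(array([ 0.6381, -0.3016,  0.2376]), [np.float64(0.0016167710606192977), np.float64(0.0015712791241294572), np.float64(0.00231169041074831)])
scene [188.8018 202.3578]
side [261.7431  95.5072][ WARN:0@0.827] global loadsave.cpp:1063 imwrite_ Unsupported depth image for selected encoder is fallbacked to CV_8U.
```

View pics/p_scene_c.png

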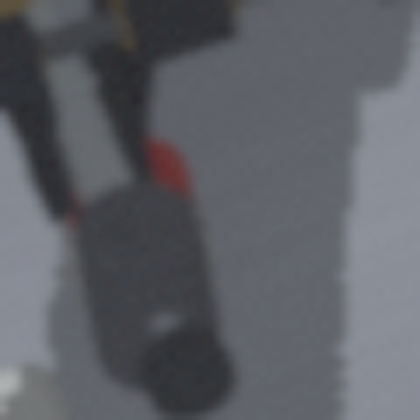

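View pics/p_side_c.png

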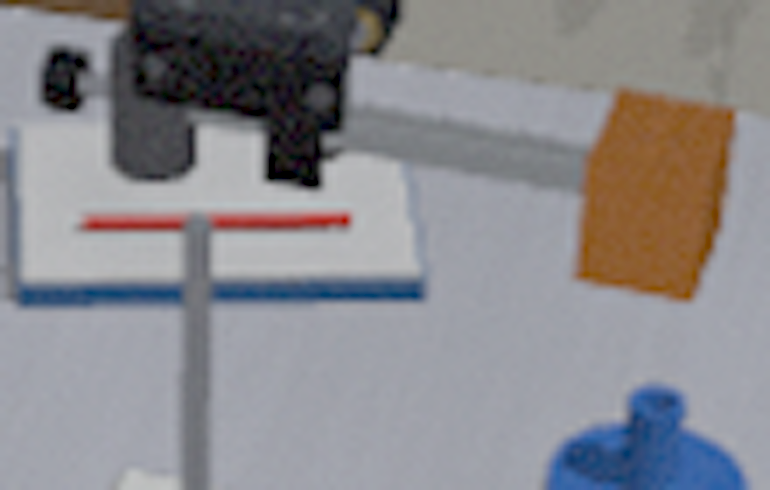

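Request:
{"fn": "drive_tool", "kwargs": {"moves": "0 -0.015 0 0 1; 0 -0.025 0 0 1; 0 -0.022 0 0 1; 0 -0.0123 0 0 1; 0 0 -0.01 0 1; 0 0 -0.012 0 1; 0 0 -0.008 0 1; 0 0 0 0 1; 0 0 0 0 1; 0 0 0 0 1"}}

```text
time: 21.95
ee_pos: [0.5807, -0.299, 0.3011]
eef_rot: [0.707, -0.022, -0.706, -0.022]
ft_force: [0.7, 0.5, -3.2]
width: 0.013
```

```bash
python3 - <<'E'
from h import *
s=st()
for n in("scene","side","wrist"): grab(n,'q')
for n,(x,y,w,h) in(("scene",(120,150,90,120)),("side",(230,70,130,110))):
    a=cv2.imread(f"pics/q_{n}.png")[y:y+h,x:x+w]; cv2.imwrite(f"pics/q_{n}_c.png",np.clip(255*(cv2.resize(a,None,fx=5,fy=5,interpolation=cv2.INTER_CUBIC)/255.)**.6,0,255).astype('uint8'))
E
```

```text
t 21.95 p [ 0.5807 -0.299   0.3011] jawyaw -93.62 xdir [ 8.e-04 -4.e-04 -1.e+00] F [ 0.68  0.52 -3.2 ] w 0.013 q [ 0.64  0.39 -0.33  1.25  0.12  1.51 -1.31]
```

View pics/q_scene_c.png

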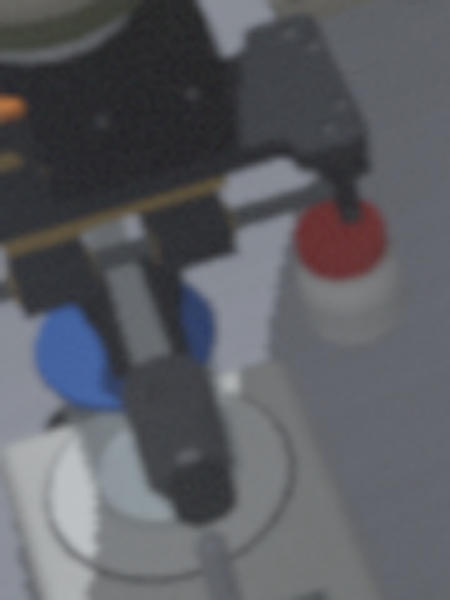

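View pics/q_side_c.png

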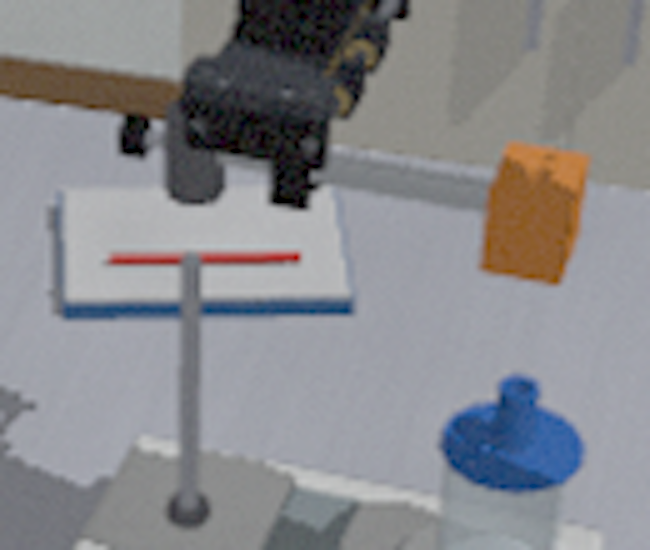

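View pics/q_wrist.png

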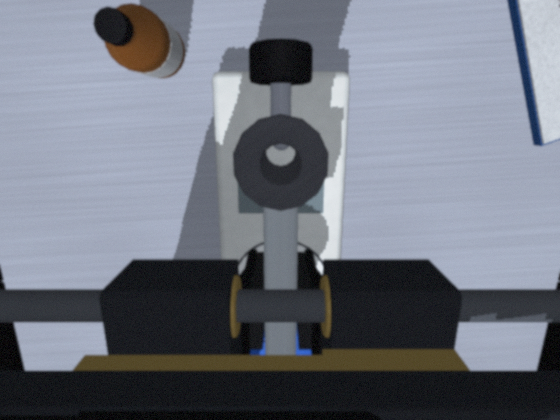

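```bash
python3 - <<'E'
from h import *
np.set_printoptions(precision=2,suppress=True)
zb=.3011-.0213
for n,tip in(("scene",(.6367,-.3005)),("side",(.6367,-.3005))):
    c=load("q",n)
    for (x,y,L) in((*tip,"tip sc/side"),):
        print(n,L,"tip",proj(c,[x,y,.24]),"tip.237",proj(c,[x,y,.237]),"mouth",proj(c,[x,y,zb]))
    th=np.linspace(0,6.28,100)
    ring=np.array([proj(c,[tip[0]+.017*np.cos(t),tip[1]+.017*np.sin(t),zb]) for t in th]); print("bottom ring",ring.min(0),ring.max(0))
    print("dpx per mm x,y",(proj(c,[tip[0]+.01,tip[1],zb])-proj(c,[*tip,zb]))/10,(proj(c,[tip[0],tip[1]+.01,zb])-proj(c,[*tip,zb]))/10)
c=load("q","wrist")
print("wrist tip by wrist",proj(c,[.6402,-.3022,.24]))
E
python3 - <<'E'
import cv2,numpy as np
a=cv2.imread("pics/q_wrist.png")[110:215,230:335]; b=cv2.imread("pics/q_side.png")[85:130,240:300]
cv2.imwrite("pics/q_w.png",np.hstack([cv2.resize(a,(400,400),interpolation=3),cv2.resize(b,(400,400*45//60),interpolation=3)[:300].repeat(1,0) if 0 else cv2.copyMakeBorder(cv2.resize(b,(400,300),interpolation=cv2.INTER_CUBIC),0,100,0,0,0)]))
E
```

```text
scene tip sc/side tip [161.75 256.18] tip.237 [162.01 257.09] mouth [158.18 243.72]
bottom ring [149.16 236.74] [167.16 250.85]
dpx per mm x,y [0.17 0.37] [ 0.5  -0.19]
side tip sc/side tip [268.38 120.33] tip.237 [268.37 121.24] mouth [268.55 108.03]
bottom ring [262.43 104.8 ] [274.68 111.32]
dpx per mm x,y [-0.35 -0.05] [-0.09  0.19]
wrist tip by wrist [278.43 140.99]
```

View pics/q_w.png

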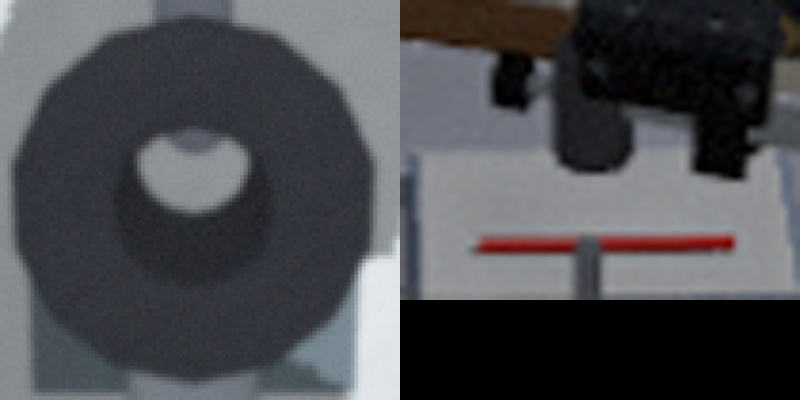

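```bash
python3 - <<'E'
from h import *
np.set_printoptions(precision=2,suppress=True)
c=load("q","wrist"); t=np.array([.5807,-.299,.3011])
hub=onz(c,281,162.2,t[2]+.0287); print(hub-t)
for z in(.2798,.24): print(z,proj(c,[hub[0],hub[1],z]))
print((proj(c,[hub[0]+.01,hub[1],.24])-proj(c,[hub[0],hub[1],.24]))/10)
E
```

```text
[ 0.06 -0.    0.03]
0.2798 [280.69 148.4 ]
0.24 [280.55 142.  ]
[-0.11 -1.76]
```

Both the side and wrist views ask for about +1 mm in x; lateral alignment is good. I make the final descent.

Request:
{"fn": "drive_tool", "kwargs": {"moves": "0.0012 0 -0.006 0 1; 0 0 -0.008 0 1; 0 0 -0.004 0 1; 0 0 -0.0015 0 1; 0 0 0 0 1; 0 0 0 0 1; 0 0 0 0 1; 0 0 0 0 1"}}

```text
time: 23.1
ee_pos: [0.5817, -0.299, 0.2812]
eef_rot: [0.707, -0.022, -0.707, -0.022]
ft_force: [0.0, -0.1, -3.3]
width: 0.0133
```

```bash
python3 - <<'E'
from h import *
np.set_printoptions(precision=3,suppress=True)
s=st();print(s["joint_vel"])
for n in("scene","side","wrist"): grab(n,'s')
for n,(x,y,w,h) in(("scene",(110,150,100,120)),("side",(230,70,130,120))):
    a=cv2.imread(f"pics/s_{n}.png")[y:y+h,x:x+w]; cv2.imwrite(f"pics/s_{n}_c.png",np.clip(255*(cv2.resize(a,None,fx=5,fy=5,interpolation=cv2.INTER_CUBIC)/255.)**.6,0,255).astype('uint8'))
a=cv2.imread("pics/s_wrist.png")[110:215,230:335];cv2.imwrite("pics/s_w.png",cv2.resize(a,(420,420),interpolation=3))
c=load("s","wrist");t=s["ee_pos"];hub=onz(c,281,162.2,t[2]+.0287)
print("wrist exp tip",proj(c,[hub[0],hub[1],.24]))
c=load("s","side");th=np.linspace(0,6.28,100);zb=t[2]-.0213
ring=np.array([proj(c,[.6367+.017*np.cos(q),-.3005+.017*np.sin(q),zb]) for q in th]);print("side ring",ring.min(0),ring.max(0))
d=np.array([.998,-.0625]);print("holder top pred",proj(c,[*(np.array([.6367,-.3005])-.19*d),zb+.05]),"rim axis",(np.array([.6367,-.3005])-.19*d))
st()
E
```

```text
t 23.1 p [ 0.582 -0.299  0.281] jawyaw -93.63 xdir [ 0. -0. -1.] F [ 0.01 -0.05 -3.34] w 0.0133 q [ 0.64  0.4  -0.33  1.29  0.13  1.48 -1.31]
[-0.    -0.    -0.001  0.002  0.002 -0.001  0.001]
wrist exp tip [280.638 144.813]
side ring [262.401 110.989] [274.53  117.556]
holder top pred [336.761 110.692] rim axis [ 0.447 -0.289]
t 23.25 p [ 0.582 -0.299  0.281] jawyaw -93.63 xdir [ 0. -0. -1.] F [-0.3   0.34 -3.25] w 0.0132 q [ 0.64  0.4  -0.33  1.29  0.13  1.48 -1.31]
```

View pics/s_side_c.png

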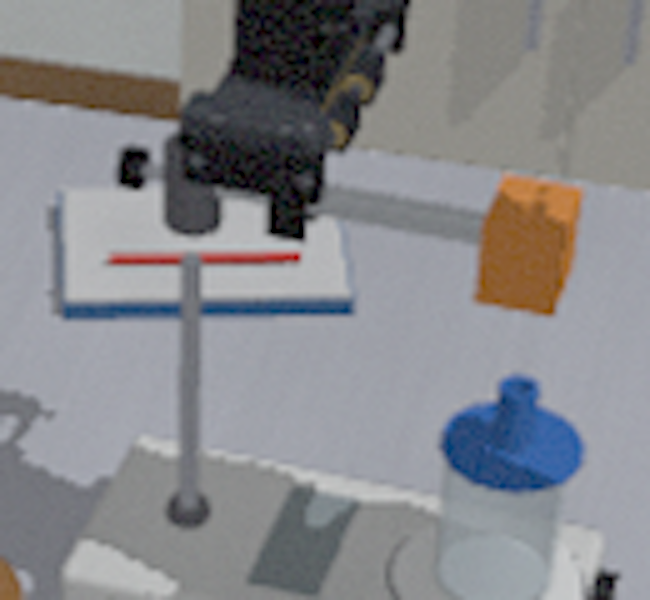

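View pics/s_scene_c.png

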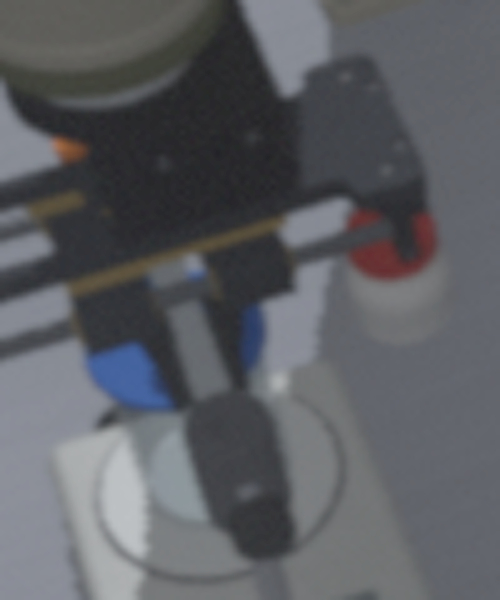

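View pics/s_w.png

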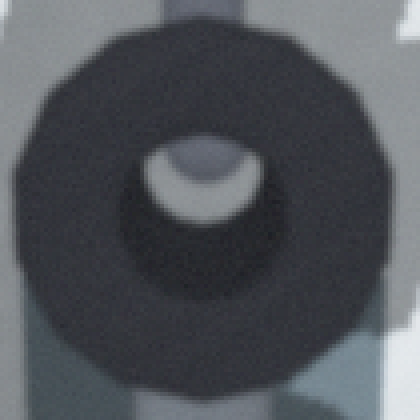

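```bash
python3 -c "
from h import *
ticket.close_job(); st()"
```

```text
the job is handed in; nothing more can be done
the job is handed in; nothing more can be done
```

The titration stand is set up and I have handed the job in. The hand-in gave no verdict. The robot's clock stood at about 23 s of the 67 s allowed.

- **Cover:** I took it by the neck and lowered it onto the beaker. It touched at tool height 0.1695 m, where 0.1696 m was expected, pressing with about 8 N. I eased off and let go. In the scene and side views afterwards it sits level and closed on the beaker, and I saw no shift of the beaker by eye.
- **Electrode arm:** I gripped it at the balance point with 50 N. It is held level and still at a tool height of 0.281 m, which puts its underside at about 0.26 m, roughly 2 cm above the rod tip. The last wrist and side views put the hub's axis within about 1 mm of the rod's. The orange holder is over the covered beaker.
- **Bystanders:** I did not touch the bottle, tub or jar.

**Checks that disagreed:**
- The wrist camera placed things about 2–4 mm from where the scene and side cameras did, so I aligned parts by differences seen in the same camera.
- Heights from pairs of wrist pictures were poor: 0.030 m for the hub's top where the text says 0.050 m, and 0.087 m for the top of the cover's neck where it is 0.060 m. I used the scene and side heights instead; they came out 1–4 mm under the text's, so I took the final heights from the text.

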